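Lock the filter unit's access panel with its two quarter-turn fasteners

ROBOT

A 6-joint arm with a two-finger parallel gripper is mounted at the origin on the work surface. World frame = base frame: x ahead of the robot, y to its left, z up, the work surface at z = 0. Lengths are in mm, angles in degrees, forces in N, time in s.
With the tool pointing down it reaches from about 350 to 925 mm from the base axis. Payload 6.4 kg.
Tool frame: the origin (TCP) lies on the centre line of the jaws, within the pads' length; the fingertips stand 11 mm ahead of it and the grasp point (between the pads) lies 8 mm behind it; x points along the fingers, y is the direction in which the jaws open and shut, and the axes are right-handed (so a half turn about x gives the same grasp; the last joint's range is limited). The gripper opens to 94 mm and grips with 3 to 60 N. Pads are 16 mm wide; open, the fingers measure 119 mm over their backs; the gripper's body (75 mm by 177 mm) begins 78 mm behind the grasp point.
Start: joints at [-84.689, 14.043, 89.255, -0, 76.702, -9.975], TCP at [171.374, -627.013, 216.455] pointing down, gripper open.
Joint ranges: [-179.41, 179.41], [-58.25, 129.5], [7.25, 145.43], [-54.29, 234.29], [11.92, 165.04], [-157.13, 157.13]. Speed limits (degrees/s): [147.25, 147.25, 180, 180, 180, 180].

INTERFACE

Orientations are given as [roll, pitch, yaw] about the fixed x, y, z axes, in that order (R = Rz(yaw) Ry(pitch) Rx(roll)).
In Python, from workcell import sensors, vision, close_job gives the robot as it stands. The module is installed in compiled form; this text tells all that it offers.
- The arm moves only by the tool jog_arm, never from a script. Its argument "motion" is a list of rows, each a list of 7 numbers: the shift along the tool's x, y, z in m, then the turn, a rotation vector about the tool's x, y, z in degrees, then the opening, from -1 (shut) to 1 (fully open). A call has exactly 5 rows; each row is the pose to reach, as a shift and turn from the pose commanded when the call began, along the tool's axes at that moment; what a row does not reach only later rows make up. A row lasts 1/12 s, in which the tool goes at most 41.7 mm and 7.16 degrees, less where a joint would pass 70% of its speed; a pose out of reach is approached as far as the arm can. A call with a gripper value outside its range is refused whole. The fingers move at their own pace and stop on an object; "newtons" is the grip in N (left out, the last holds). Time passes only in rows, so rows that repeat a pose let the fingers close, or fill a call up. It gives the time, the measured TCP pose, the force and the opening at its end, in the units of the state.
- sensors.get_obs(): the state, without advancing time (a new reading comes with each control period).
- vision.camera(name): name is "scene" or "top"; returns (picture, depth): 420x560x3 uint8, blue, green, red; 420x560 float32, mm along the optical axis (not along the pixel's ray), 0 where there is no reading.
- vision.camera_params(name): a dict with "fx", "fy", "cx", "cy" (pixels), "distortion" ([k1, k2, p1, p2, k3] as OpenCV has them; the pictures are not rectified), "rvec" (rotation vector, rad) and "tvec" (3), from world to camera coordinates, as OpenCV has them. Camera axes: x right, y down, z forward; pixel columns grow to the right and rows downward; lengths in mm; the calibration is good to about 2 mm. A picture is of the moment at which its call begins. camera_params takes no time and is no camera call.
- close_job(): hands the job in, once; it reports no verdict.
The state is a dict: "clock": time; "joints": joint angles; "joint_vel": joint speeds; "joint_torque": joint torques, N m; "position": TCP position; "eef_rot": TCP orientation; "wrist_force": force on the tool from outside, world axes, zero at the start; "torque": the same for the moment, N m; "width": opening from 0.0 (shut) to 1.0 (fully open).
Only numpy, scipy, OpenCV 4.12 (cv2) and the standard library are available. Lean on these libraries where they do the work, as an engineer would, in place of code of your own. Each camera call takes 0.05 s, during which the arm holds its last target.

TASK

The dark grey access panel on top of the white bench filter unit stands slightly ajar on its springs. Set a fingertip in the slot of each of the panel's two fasteners, press the panel down and turn the fastener clockwise a full quarter turn to its stop, so that both are locked and the panel stays down when you let go. Nothing is to be gripped or lifted: leave the glassware and the other things standing where they are, and do not pull the panel up.

Things in the scene. Friction and masses are not known exactly. Their poses are not given: they have to be found in the camera images.
- filter_unit: fixed white bench filter unit, 300 (x, front to back) x 310 (y) x 108 mm high. Origin: centre of its underside. x points from the front (fastener side) to the back, y to its left, z up. Fastener axes at x -85, y +85 and -85 mm; panel hinge along y at x 85, z 100. Panel 230 x 304 mm; behind it a fixed deck, x 87 to 150, 108 high
- panel (a joint): opening of the hinged dark grey panel, rad: 0 = pressed home (hard stop), grows as the front edge rises. Springs hold it at about 0.04 when free (7 mm up at the fasteners); pressing it home at a fastener takes about 9 N. Each fastener's tongue passes under its keeper only while the panel is within 2 mm of home there; locked, it stays at about 0.012
- fastener_left_slot (a point): centre of the floor of the left (+y) fastener's slot, on the turning axis. Round bare steel head 66 mm across in a raised collar on the panel (70 mm inside, 80 outside), both 17 mm above the panel; a straight slot across the whole head, 26 mm wide, 66 long, 14 deep. x axis: along the slot, turning with the head; z: up. The floor is 111 mm above the bench with the panel pressed home, 7 mm higher at the start
- fastener_right_slot (a point): centre of the floor of the right (-y) fastener's slot, on the turning axis. Round bare steel head 66 mm across in a raised collar on the panel (70 mm inside, 80 outside), both 17 mm above the panel; a straight slot across the whole head, 26 mm wide, 66 long, 14 deep. x axis: along the slot, turning with the head; z: up. The floor is 111 mm above the bench with the panel pressed home, 7 mm higher at the start
- fastener_left (a joint): left fastener's turn, rad: 0 to 0.3 = unlocked (slot runs front to back of the unit), grows clockwise seen from above, 1.571 = locked (slot runs left to right); hard stops at 0 and 1.58. Friction 0.08 N m; stays where it is left. With the panel not pressed down it jams at about 1.2
- fastener_right (a joint): right fastener's turn, rad: 0 to 0.3 = unlocked (slot runs front to back of the unit), grows clockwise seen from above, 1.571 = locked (slot runs left to right); hard stops at 0 and 1.58. Friction 0.08 N m; stays where it is left. With the panel not pressed down it jams at about 1.2
- petri_dish: loose bystander: glass dish 52 mm across, 14 mm high, on the unit's rear deck; origin under its centre
- jar: loose bystander: amber jar 42 mm across, 55 mm high, on the unit's rear deck; origin under its centre
- beaker: loose bystander: glass beaker 68 mm across, 90 mm high, on the bench left of the unit; origin under its centre
- cup: loose bystander: clear cup 76 mm across, 100 mm high, on the bench right of the unit; origin under its centre
- marker: loose bystander: black marker 135 x 14 x 14 mm, lying in front of the unit; origin under its centre, x along it
- tube_rack: loose bystander: white test-tube rack 70 x 200 mm, 122 mm high with its tubes, on the bench far right; origin under its centre

How it is judged:
By the outcome, as a careful person would: the job done as asked, in the order asked, and still so for the second after the job is handed in, with the robot touching nothing.
It also fails if it takes over 58 s, if anything falls off the work surface, if the arm or the gripper's body presses on something with over 40 N, if the wrist force passes 120 N, or if a joint passes its speed limit or range.

## Working session

There is one attempt and no reset: what is moved stays moved. The work goes in short steps, Python scripts to look and compute and a tool call to move; the robot and the scene stay as the last step left them, time stands still between calls to the robot, and variables do not carry over. Pictures are saved under pics/ and viewed, and the job is handed in when it is done.

Besides the shell and the picture viewer there is one more tool, called by a JSON object that holds its "method" and its "body". jog_arm: Moves the arm, as the interface text tells. Its arguments: {"type":"object","properties":{"motion":{"type":"array"},"newtons":{"type":"number"}},"required":["motion"]}

```bash
mkdir -p pics; python3 - <<'E'
from workcell import sensors, vision
import cv2,numpy as np
print(sensors.get_obs())
for n in("top","scene"):
    p,d=vision.camera(n); cv2.imwrite(f"pics/{n}0.png",p); np.save(f"{n}0.npy",d); print(n,vision.camera_params(n))
E
```

```text
{'clock': 0.0, 'joints': array([-8.46892420e+01,  1.40824355e+01,  8.93244961e+01,  2.23139726e-03,
        7.67029446e+01, -9.97383952e+00]), 'joint_vel': array([-0.14505729, -0.04609069,  0.06392932,  0.01831704,  0.025188  ,
       -0.00049909]), 'joint_torque': array([ 1.91174709e-03, -4.15837419e+01, -3.14604163e+01,  6.86121290e-02,
        3.33451072e-02, -1.44963133e-04]), 'position': array([ 171.32459658, -626.40988151,  215.3680459 ]), 'eef_rot': array([-101.10556174,   89.89010234,   94.17852047]), 'wrist_force': array([ 0.07756241, -0.68432671,  0.93479687]), 'torque': array([-0.00234067,  0.09395753, -0.05761653]), 'width': 0.9991552896793179}
top {'fx': 380.75873383193226, 'fy': 380.75873383193226, 'cx': 282.0987409119601, 'cy': 209.62104124471404, 'distortion': array([-0.03791402,  0.        ,  0.        ,  0.        ,  0.        ]), 'rvec': array([ 2.19953464, -2.16357449,  0.08977033]), 'tvec': array([-154.89896667,  599.20101846, 1050.72273119])}
scene {'fx': 449.30551496609127, 'fy': 449.30551496609127, 'cx': 277.9402455387262, 'cy': 215.90654955106606, 'distortion': array([-0.00213336,  0.        ,  0.        ,  0.        ,  0.        ]), 'rvec': array([ 1.93715647,  1.6358444 , -0.603161  ]), 'tvec': array([  28.70113349, -373.48111831, 1846.55215106])}
```

View pics/top0.png

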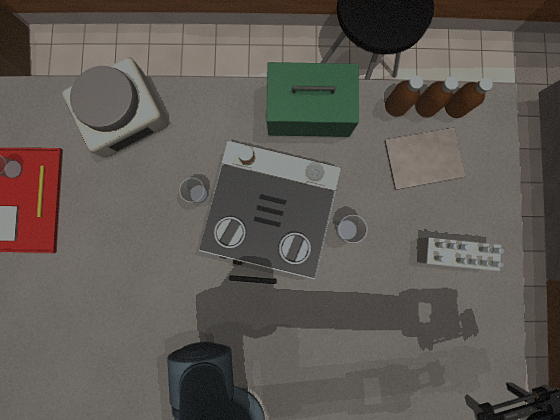

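View pics/scene0.png

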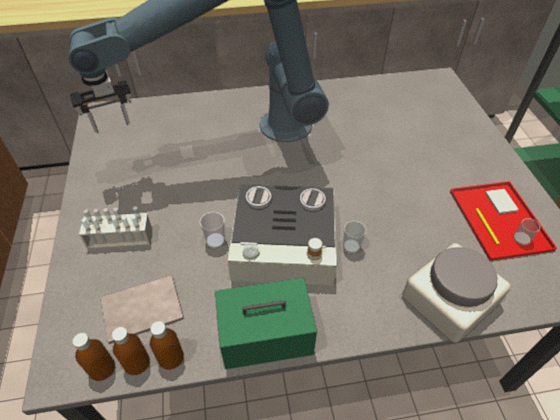

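```bash
python3 - <<'E'
import cv2
p=cv2.imread("pics/top0.png")
c=p[135:290,190:350]; cv2.imwrite("pics/crop0.png",cv2.resize(c,None,fx=5,fy=5,interpolation=cv2.INTER_CUBIC)[:,:800][:775][175:])
c=p[205:275,205:325]; cv2.imwrite("pics/crop1.png",cv2.resize(c,None,fx=6.5,fy=6.5,interpolation=cv2.INTER_CUBIC))
E
```

```text
(no output)
```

View pics/crop1.png

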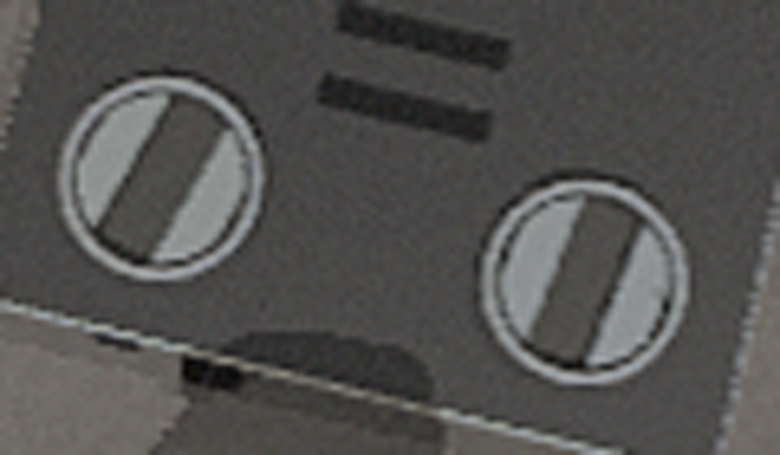

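The crop shows both collars: the left centre is at about pixel (229.8, 232.4) and the right at about (295, 248.4). Both slots run roughly front to back, and the left one is slightly turned. Next I'll convert these to world positions.

```bash
cat > h.py <<'E'
import numpy as np,cv2
from workcell import vision
def w(n,u,v,z):
    c=vision.camera_params(n);K=np.array([[c['fx'],0,c['cx']],[0,c['fy'],c['cy']],[0,0,1]])
    q=cv2.undistortPoints(np.array([[[u,v]]],float),K,c['distortion'])[0,0]
    R=cv2.Rodrigues(c['rvec'])[0];o=-R.T@c['tvec'];d=R.T@np.array([q[0],q[1],1])
    return o+d*(z-o[2])/d[2]
def px(n,P):
    c=vision.camera_params(n);K=np.array([[c['fx'],0,c['cx']],[0,c['fy'],c['cy']],[0,0,1]])
    return cv2.projectPoints(np.array([P],float),c['rvec'],c['tvec'],K,c['distortion'])[0][0,0]
def depthw(n,u,v,d):
    a=w(n,u,v,0);c=vision.camera_params(n);R=cv2.Rodrigues(c['rvec'])[0];o=-R.T@c['tvec']
    r=a-o;return o+r*d/(R@r)[2]
E
python3 - <<'E'
from h import *
f=lambda x,y:(205+(x+.5)/6.5-.5,205+(y+.5)/6.5-.5)
L=w("top",*f(161,178),132);R=w("top",*f(585,282),132)
print("L",L,"R",R,"dist",np.linalg.norm(L-R))
v=L-R; print("unit y dir ang",np.degrees(np.arctan2(v[1],v[0]))," unit yaw",np.degrees(np.arctan2(v[1],v[0]))-90)
for a,b in(((198,108),(127,245)),((613,208),(558,352))):
    s=w("top",*f(*a),132)-w("top",*f(*b),132);print("slot yaw",np.degrees(np.arctan2(s[1],s[0])))
d=np.load("top0.npy")
for u,v in((229,232),(295,248),(222,230),(300,250),(262,248),(232,150),(275,165)): print(u,v,depthw("top",u,v,d[v,u]))
d2=np.load("scene0.npy")
for P in (L,R):
    q=px("scene",P);print(q)
    q=px("top",P);print(q)
# rough tall things on deck
for (u,v) in((247,157),(315,173),(193,190),(350,229)):print(depthw("top",u,v,d[v,u]))
E
python3 - <<'E'
import cv2
p=cv2.imread("pics/scene0.png")
cv2.imwrite("pics/crop2.png",cv2.resize(p[175:245,225:345],None,fx=6.5,fy=6.5,interpolation=cv2.INTER_CUBIC))
E
```

```text
L [534.15409875 -12.39894259 132.        ] R [ 496.63079748 -177.85992954  132.        ] dist 169.66241876431948
unit y dir ang 77.22256206852681  unit yaw -12.777437931473187
slot yaw -26.029764299144063
slot yaw -20.167898442617616
229 232 [534.29684289  -9.69190404 118.59170419]
295 248 [ 496.30907398 -179.37748186  119.82421557]
222 230 [538.74510634   6.04120043 133.90491571]
300 250 [ 491.68987933 -191.68616785  130.17920484]
262 248 [494.81580895 -94.92124245 114.47513875]
232 150 [750.61013241 -10.08258795 107.79140089]
275 165 [ 711.93935271 -124.3217593   109.71086616]
[311.89303676 197.60155078]
[229.34615385 231.96153846]
[257.72216932 195.42284905]
[294.57692308 247.96153846]
[720.61954268 -55.24559016 161.80895351]
[ 691.43375541 -228.9725829   115.66157643]
[656.19704576 114.05546389   2.0533928 ]
[ 550.79893317 -341.11208095    2.21375282]
```

View pics/crop2.png

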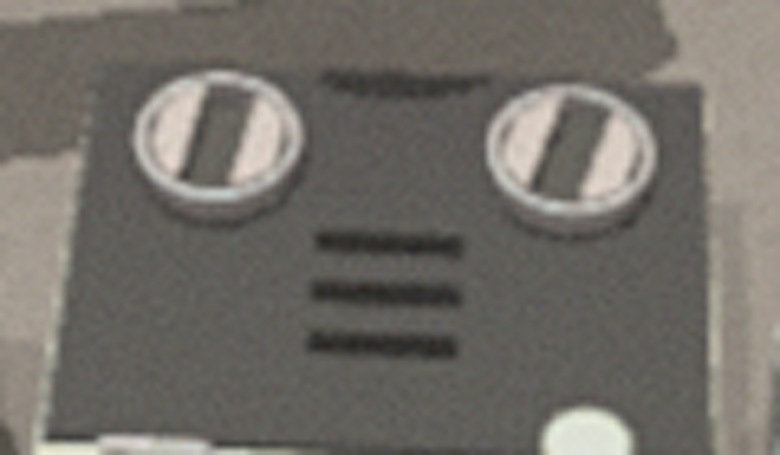

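```bash
cat >> h.py <<'E'
from scipy.spatial.transform import Rotation as Ro
from workcell import sensors
def st():
    o=sensors.get_obs();R=Ro.from_euler('xyz',o['eef_rot'],degrees=True).as_matrix()
    return o,R
def rep(T=None):
    o,R=st();print("t",o['clock'],"p",o['position'].round(1),"F",o['wrist_force'].round(1),"M",o['torque'].round(2),"w",round(o['width'],3),"J",o['joints'].round(1))
    print("yaw of tool y",np.degrees(np.arctan2(R[1,1],R[0,1])).round(2),"x axis",R[:,0].round(4))
    if T is not None: print("shift tool",(R.T@(np.array(T)-o['position'])).round(1))
E
python3 -c "
from h import *
rep([534,-12.4,190]);rep([496.6,-177.9,190])"
```

```text
t 0.1 p [ 171.4 -626.5  215.5] F [-0.3  0.4  1.4] M [-0.01  0.03  0.08] w 1.001 J [-84.7  14.1  89.3  -0.   76.7 -10. ]
yaw of tool y -74.71 x axis [-2.0e-04  1.7e-03 -1.0e+00]
shift tool [  26.5 -496.7 -511.7]
t 0.1 p [ 171.4 -626.5  215.5] F [-0.3  0.4  1.4] M [-0.01  0.03  0.08] w 1.001 J [-84.7  14.1  89.3  -0.   76.7 -10. ]
yaw of tool y -74.71 x axis [-2.0e-04  1.7e-03 -1.0e+00]
shift tool [  26.2 -346.9 -432. ]
```

{"method": "jog_arm", "body": {"motion": [[0,-0.028,-0.029,0,0,0,-0.36],[0,-0.056,-0.058,0,0,0,-0.36],[0,-0.084,-0.087,0,0,0,-0.36],[0,-0.112,-0.115,0,0,0,-0.36],[0,-0.14,-0.144,0,0,0,-0.36]], "newtons": 20}}

```text
clock: 0.52
position: [273.7, -452.0, 215.8]
eef_rot: [-91.3, 89.9, 103.9]
wrist_force: [0.5, -0.6, 0.1]
width: 0.679
```

{"method": "jog_arm", "body": {"motion": [[0,-0.028,-0.029,0,0,0,-0.36],[0,-0.056,-0.058,0,0,0,-0.36],[0,-0.084,-0.087,0,0,0,-0.36],[0,-0.112,-0.115,0,0,0,-0.36],[0,-0.14,-0.144,0,0,0,-0.36]]}}

```text
clock: 0.93
position: [375.7, -279.0, 216.2]
eef_rot: [-77.1, 90.0, 118.2]
wrist_force: [0.4, 0.5, -0.2]
width: 0.336
```

{"method": "jog_arm", "body": {"motion": [[0,-0.028,-0.029,0,0,0,-0.36],[0,-0.056,-0.058,0,0,0,-0.36],[0,-0.084,-0.087,0,0,0,-0.36],[0,-0.112,-0.115,0,0,0,-0.36],[0,-0.14,-0.144,0,0,0,-0.36]]}}

```text
clock: 1.35
position: [477.7, -105.9, 216.3]
eef_rot: [-11.0, 90.0, -175.7]
wrist_force: [1.3, -0.1, 0.1]
width: 0.316
```

{"method": "jog_arm", "body": {"motion": [[0,-0.02,-0.02,-7,0,0,-0.36],[0,-0.04,-0.04,-14,0,0,-0.36],[0,-0.06,-0.06,-21,0,0,-0.36],[0,-0.077,-0.08,-28,0,0,-0.36],[0,-0.077,-0.08,-35,0,0,-0.36]]}}

```text
clock: 1.77
position: [535.3, -9.4, 216.0]
eef_rot: [-135.6, 89.9, 95.2]
wrist_force: [0.8, 0.0, 0.0]
width: 0.32
```

{"method": "jog_arm", "body": {"motion": [[0,0,0,-7,0,0,-0.36],[0,0,0,-13.7,0,0,-0.36],[0,0,0,-13.7,0,0,-0.36],[0,0,0,-13.7,0,0,-0.36],[0,0,0,-13.7,0,0,-0.36]]}}

```text
clock: 2.18
position: [534.1, -12.7, 216.2]
eef_rot: [-83.3, 90.0, 160.6]
wrist_force: [-1.0, -0.0, 0.7]
width: 0.322
```

```bash
python3 -c "
from h import *
p,d=vision.camera('top');rep([534.2,-12.4,190])
print(px('top',sensors.get_obs()['position']))
cv2.imwrite('pics/a1.png',cv2.resize(p[190:290,190:330],None,fx=5.5,fy=5.5,interpolation=cv2.INTER_CUBIC))
p,d=vision.camera('scene')
cv2.imwrite('pics/a2.png',cv2.resize(p[130:250,215:355],None,fx=5,fy=5,interpolation=cv2.INTER_CUBIC))
"
```

```text
t 2.2333 p [534.1 -12.7 216.3] F [-0.9 -0.3 -0.9] M [-0.09  0.    0.01] w 0.321 J [-13.5  -1.5 106.2   0.   75.4  12.6]
yaw of tool y -26.14 x axis [-2.e-04  1.e-04 -1.e+00]
shift tool [26.3 -0.  -0.3]
[224.54358906 231.20686712]
```

View pics/a2.png

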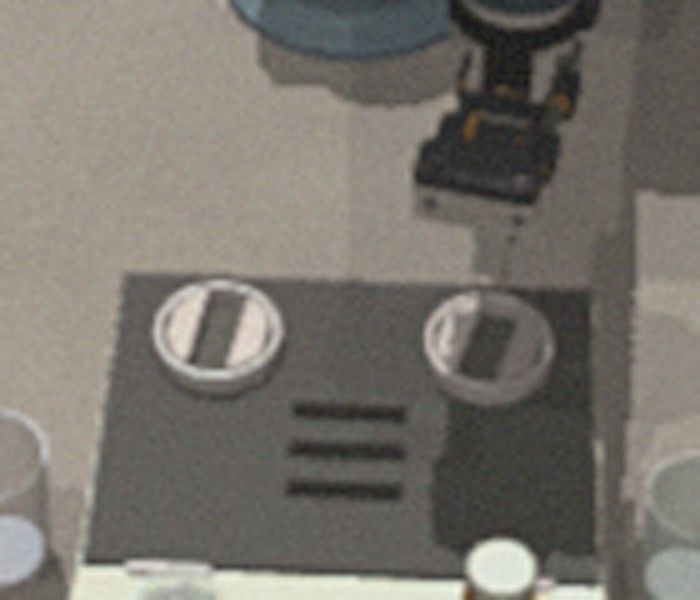

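The picture shows the gripper above the left fastener, with both slots clear. I'll lower until the fingertips enter the slot.

{"method": "jog_arm", "body": {"motion": [[0.02,0,0,0,0,0,-0.36],[0.04,0,0,0,0,0,-0.36],[0.055,0,0,0,0,0,-0.36],[0.065,0,0,0,0,0,-0.36],[0.069,0,0,0,0,0,-0.36]]}}

```text
clock: 2.7
position: [533.2, -12.5, 145.7]
eef_rot: [-78.0, 89.8, 166.0]
wrist_force: [-0.1, -0.8, -0.2]
width: 0.317
```

```bash
python3 -c "
from h import *
p,d=vision.camera('scene');rep()
cv2.imwrite('pics/b2.png',cv2.resize(p[160:230,260:350],None,fx=8,fy=8,interpolation=cv2.INTER_CUBIC))
"
```

```text
t 2.75 p [533.4 -12.5 145.9] F [-0.7  0.2 -0.3] M [-0.07 -0.02  0.04] w 0.32 J [-13.5   2.9 109.5   0.   67.8  12.5]
yaw of tool y -26.06 x axis [-2.5e-03  6.0e-04 -1.0e+00]
```

View pics/b2.png

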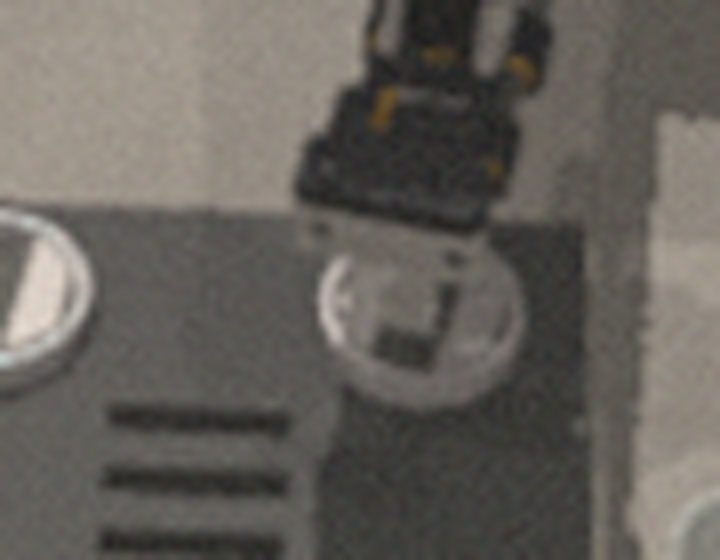

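The finger is lined up with the slot, its tip about 3 mm above the head. I'll go down into the slot.

{"method": "jog_arm", "body": {"motion": [[0.002,0,0,0,0,0,-0.36],[0.005,0,0,0,0,0,-0.36],[0.008,0,0,0,0,0,-0.36],[0.011,0,0,0,0,0,-0.36],[0.013,0,0,0,0,0,-0.36]]}}

```text
clock: 3.17
position: [534.4, -12.6, 134.5]
eef_rot: [103.0, 90.0, -13.1]
wrist_force: [0.3, 0.3, 0.3]
width: 0.32
```

{"method": "jog_arm", "body": {"motion": [[0.002,0,0,0,0,0,-0.36],[0.004,0,0,0,0,0,-0.36],[0.005,0,0,0,0,0,-0.36],[0.006,0,0,0,0,0,-0.36],[0.007,0,0,0,0,0,-0.36]]}}

```text
clock: 3.58
position: [534.1, -12.6, 127.5]
eef_rot: [-77.6, 90.0, 166.4]
wrist_force: [-1.9, 0.3, 1.0]
width: 0.317
```

```bash
python3 -c "
from h import *
rep()
"
```

```text
t 3.5833 p [534.1 -12.6 127.5] F [-1.9  0.3  1. ] M [0.03 0.28 0.01] w 0.317 J [-13.5   4.4 110.1   0.   65.6  12.5]
yaw of tool y -26.01 x axis [-5.e-04  1.e-04 -1.e+00]
```

{"method": "jog_arm", "body": {"motion": [[0.002,0,0,0,0,0,-0.36],[0.004,0,0,0,0,0,-0.36],[0.005,0,0,0,0,0,-0.36],[0.006,0,0,0,0,0,-0.36],[0.006,0,0,0,0,0,-0.36]]}}

```text
clock: 4.0
position: [534.0, -12.5, 122.3]
eef_rot: [-70.4, 89.9, 173.6]
wrist_force: [-6.4, 0.5, 8.6]
width: 0.318
```

{"method": "jog_arm", "body": {"motion": [[0.0,0,0,0,0,0,-0.36],[0.001,0,0,0,0,0,-0.36],[0.001,0,0,0,0,0,-0.36],[0.001,0,0,0,0,0,-0.36],[0.001,0,0,0,0,0,-0.36]]}}

```text
clock: 4.42
position: [534.1, -12.5, 122.0]
eef_rot: [-67.9, 89.9, 176.1]
wrist_force: [-7.5, 1.7, 13.5]
width: 0.323
```

Pressed home: z is 122 and the force is 13.5 N. Now turning clockwise.

{"method": "jog_arm", "body": {"motion": [[0.001,0,0,5,0,0,-0.36],[0.001,0,0,10,0,0,-0.36],[0.001,0,0,15,0,0,-0.36],[0.001,0,0,20,0,0,-0.36],[0.001,0,0,25,0,0,-0.36]]}}

```text
clock: 4.83
position: [534.1, -13.2, 122.0]
eef_rot: [1.9, 89.9, -139.3]
wrist_force: [-11.3, -1.0, 18.2]
width: 0.318
```

```bash
python3 -c "
from h import *
rep()
"
```

```text
t 4.8333 p [534.1 -13.2 122. ] F [-11.3  -1.   18.2] M [-0.16  2.19  0.11] w 0.318 J [-1.350e+01  4.800e+00  1.102e+02 -1.000e-01  6.500e+01  3.770e+01]
yaw of tool y -51.2 x axis [-0.0019 -0.0016 -1.    ]
```

{"method": "jog_arm", "body": {"motion": [[0,0,0,5,0,0,-0.36],[0,0,0,10,0,0,-0.36],[0,0,0,15,0,0,-0.36],[0,0,0,20,0,0,-0.36],[0,0,0,25,0,0,-0.36]]}}

```text
clock: 5.25
position: [535.3, -13.9, 122.1]
eef_rot: [108.1, 89.8, -58.1]
wrist_force: [-5.5, -4.2, 14.1]
width: 0.321
```

{"method": "jog_arm", "body": {"motion": [[0,0,0,5,0,0,-0.36],[0,0,0,10,0,0,-0.36],[0,0,0,15,0,0,-0.36],[0,0,0,20,0,0,-0.36],[0,0,0,25,0,0,-0.36]]}}

```text
clock: 5.67
position: [534.5, -14.9, 122.0]
eef_rot: [93.4, 89.7, -97.8]
wrist_force: [-10.0, -7.0, 16.1]
width: 0.32
```

```bash
python3 -c "
from h import *
rep()
"
```

```text
t 5.6667 p [534.5 -14.9 122. ] F [-10.   -7.   16.1] M [-1.32  1.97  0.11] w 0.32 J [-13.6   4.9 110.2  -0.3  64.9  87.7]
yaw of tool y -101.18 x axis [-7.0e-04 -5.3e-03 -1.0e+00]
```

{"method": "jog_arm", "body": {"motion": [[0,0,0,2,0,0,-0.36],[0,0,0,4,0,0,-0.36],[0,0,0,6,0,0,-0.36],[0,0,0,7,0,0,-0.36],[0,0,0,8,0,0,-0.36]]}}

```text
clock: 6.08
position: [533.7, -14.3, 122.0]
eef_rot: [70.9, 89.7, -128.0]
wrist_force: [-13.5, -4.4, 19.2]
width: 0.318
```

```bash
python3 -c "
from h import *
rep()
"
```

```text
t 6.0833 p [533.7 -14.3 122. ] F [-13.5  -4.4  19.2] M [-0.61  2.47  0.47] w 0.318 J [-13.6   4.8 110.2  -0.3  65.1  95.5]
yaw of tool y -108.93 x axis [-0.0031 -0.004  -1.    ]
```

{"method": "jog_arm", "body": {"motion": [[0,0,0,1,0,0,-0.36],[0,0,0,2,0,0,-0.36],[0,0,0,3,0,0,-0.36],[0,0,0,4,0,0,-0.36],[0,0,0,4,0,0,-0.36]]}}

```text
clock: 6.5
position: [532.5, -13.2, 121.9]
eef_rot: [40.6, 89.6, -162.2]
wrist_force: [-17.9, -1.5, 22.8]
width: 0.315
```

```bash
python3 -c "
from h import *
rep()
"
```

```text
t 6.5 p [532.5 -13.2 121.9] F [-17.9  -1.5  22.8] M [-0.17  3.16  0.47] w 0.315 J [-13.5   4.8 110.3  -0.2  65.3  99.4]
yaw of tool y -112.88 x axis [-0.0063 -0.002  -1.    ]
```

Mz has risen from 0.11 to 0.47 and the lateral force is growing, so the fastener is likely at its stop. I'll relieve the turn, lift out and look.

{"method": "jog_arm", "body": {"motion": [[0,0,0,-2,0,0,-0.36],[0,0,0,-5,0,0,-0.36],[0,0,0,-8,0,0,-0.36],[0,0,0,-9,0,0,-0.36],[-0.002,0,0,-9,0,0,-0.36]]}}

```text
clock: 6.92
position: [535.3, -13.5, 123.3]
eef_rot: [156.5, 89.8, -37.5]
wrist_force: [-1.9, -2.4, 7.5]
width: 0.322
```

{"method": "jog_arm", "body": {"motion": [[-0.004,0,0,0,0,0,-0.36],[-0.01,0,0,0,0,0,-0.36],[-0.02,0,0,0,0,0,-0.36],[-0.04,0,0,0,0,0,-0.36],[-0.07,0,0,0,0,0,-0.36]]}}

```text
clock: 7.33
position: [532.3, -12.1, 189.8]
eef_rot: [-0.9, 89.7, 165.1]
wrist_force: [0.1, -0.0, -0.1]
width: 0.319
```

```bash
python3 -c "
from h import *
p,d=vision.camera('scene');rep([496.6,-177.9,190])
cv2.imwrite('pics/c2.png',cv2.resize(p[160:245,225:345],None,fx=6.5,fy=6.5,interpolation=cv2.INTER_CUBIC))
"
```

```text
t 7.3833 p [536.9 -13.  198.3] F [ 3.2 -0.7  3.9] M [ 0.05 -0.15  0.03] w 0.323 J [-13.5  -0.4 107.    0.   72.9  90.5]
yaw of tool y -104.0 x axis [ 0.0079 -0.0017 -1.    ]
shift tool [  8.2 169.7  -0.7]
```

View pics/c2.png

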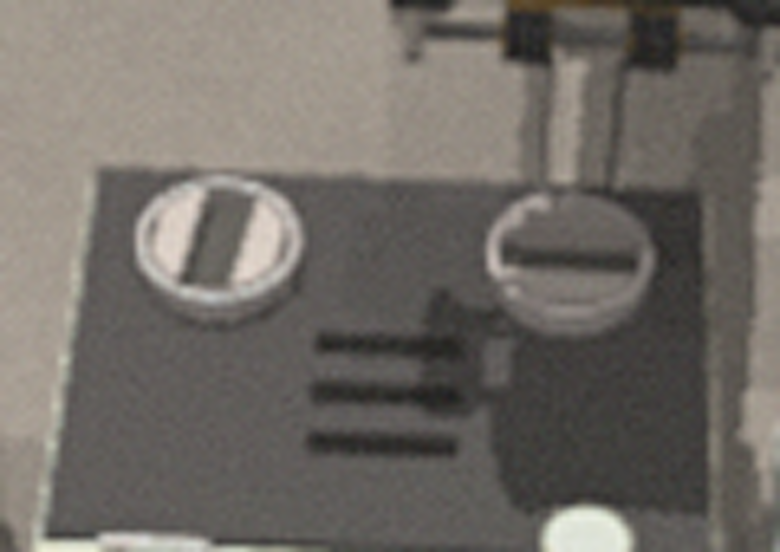

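{"method": "jog_arm", "body": {"motion": [[0,0.034,-0.001,-7,0,0,-0.36],[0,0.068,-0.002,-14,0,0,-0.36],[0,0.102,-0.003,-21,0,0,-0.36],[0,0.136,-0.003,-28,0,0,-0.36],[0,0.17,-0.004,-35,0,0,-0.36]]}}

```text
clock: 7.8
position: [496.9, -178.3, 192.0]
eef_rot: [136.3, 89.9, -23.2]
wrist_force: [0.4, -0.1, 1.3]
width: 0.32
```

{"method": "jog_arm", "body": {"motion": [[0,0,0,-7,0,0,-0.36],[0,0,0,-14,0,0,-0.36],[0,0,0,-21,0,0,-0.36],[0,0,0,-28,0,0,-0.36],[0,0,0,-35,0,0,-0.36]]}}

```text
clock: 8.22
position: [497.4, -177.2, 191.8]
eef_rot: [105.5, 90.0, -19.1]
wrist_force: [0.2, -0.3, -0.3]
width: 0.32
```

{"method": "jog_arm", "body": {"motion": [[0,0,0,-7,0,0,-0.36],[0,0,0,-14,0,0,-0.36],[0,0,0,-14,0,0,-0.36],[0,0,0,-14,0,0,-0.36],[0,0,0,-14,0,0,-0.36]]}}

```text
clock: 8.63
position: [497.4, -177.0, 191.6]
eef_rot: [93.5, 90.0, -17.5]
wrist_force: [1.1, -0.6, -0.2]
width: 0.322
```

```bash
python3 -c "
from h import *
f=lambda x,y:(225+(x+.5)/6.5-.5,160+(y+.5)/6.5-.5)
for n,a,b,z in(('slot up',(503,238),(640,250),125),('slot lo',(500,262),(635,272),125),('vent1',(310,435),(457,447),110),('vent2',(313,388),(460,397),110)):
    s=w('scene',*f(*a),z)-w('scene',*f(*b),z);print(n,np.degrees(np.arctan2(s[1],s[0])))
rep([496.6,-177.9,190])
for n,(a,b,c,e) in (('top',(190,290,190,330)),('scene',(165,245,225,345))):
    p,d=vision.camera(n);cv2.imwrite(f'pics/d_{n}.png',cv2.resize(p[a:b,c:e],None,fx=5.5,fy=5.5,interpolation=cv2.INTER_CUBIC))
"
```

```text
slot up -106.48384114978388
slot lo -105.38874752061324
vent1 -105.63664754090723
vent2 -104.20535048418472
t 8.6333 p [ 497.4 -177.   191.6] F [ 1.1 -0.6 -0.2] M [-0.06 -0.08  0.06] w 0.322 J [-31.9  -1.  108.4   0.   72.7 -10.9]
yaw of tool y -21.05 x axis [ 3.e-04 -1.e-04 -1.e+00]
shift tool [ 1.6 -0.4  1.1]
```

View pics/d_top.png

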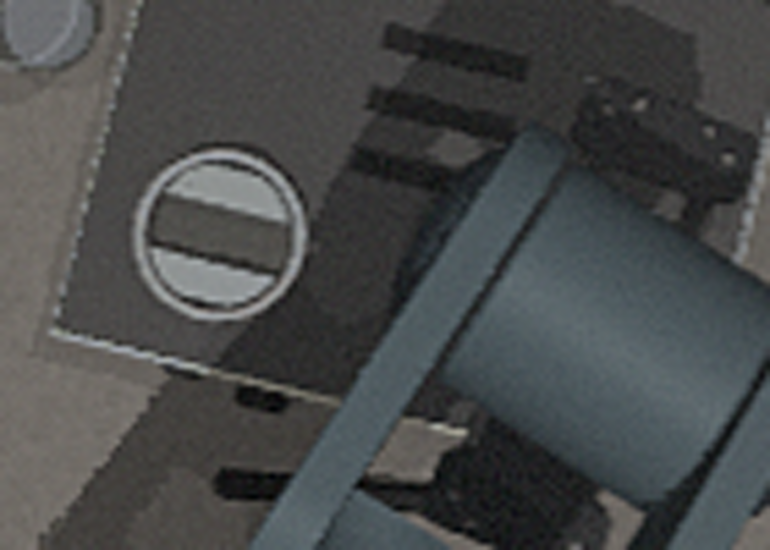

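View pics/d_scene.png

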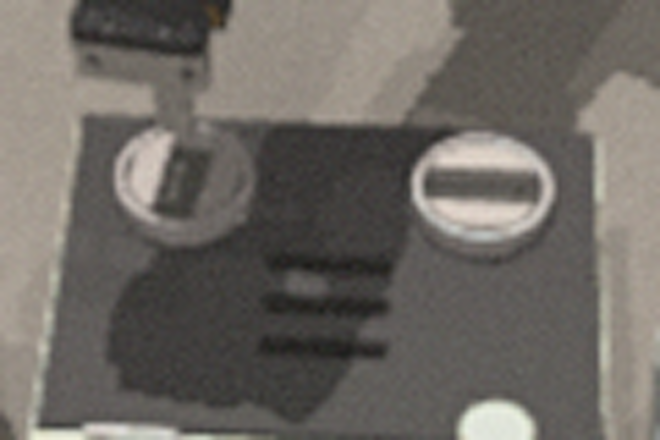

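In the top view the left slot is parallel to the panel's vents (12.3° against 12.6°), so it is locked. Now the right one: a small correction, then down into the slot.

{"method": "jog_arm", "body": {"motion": [[0.015,0,0.001,0,0,0,-0.36],[0.03,0,0.001,0,0,0,-0.36],[0.04,0,0.001,0,0,0,-0.36],[0.045,0,0.001,0,0,0,-0.36],[0.048,0,0.001,0,0,0,-0.36]]}}

```text
clock: 9.15
position: [496.6, -177.7, 142.6]
eef_rot: [-101.4, 89.9, 147.7]
wrist_force: [0.3, -0.0, 0.3]
width: 0.322
```

{"method": "jog_arm", "body": {"motion": [[0.003,0,0,0,0,0,-0.36],[0.006,0,0,0,0,0,-0.36],[0.009,0,0,0,0,0,-0.36],[0.012,0,0,0,0,0,-0.36],[0.015,0,0,0,0,0,-0.36]]}}

```text
clock: 9.57
position: [497.2, -178.1, 128.5]
eef_rot: [80.1, 90.0, -30.8]
wrist_force: [0.3, 0.4, -1.0]
width: 0.318
```

```bash
python3 -c "
from h import *
rep()
"
```

```text
t 9.5667 p [ 497.2 -178.1  128.5] F [ 0.3  0.4 -1. ] M [-0.07 -0.07 -0.02] w 0.318 J [-32.    3.4 111.    0.   65.6 -11.1]
yaw of tool y -20.91 x axis [ 5.e-04 -3.e-04 -1.e+00]
```

{"method": "jog_arm", "body": {"motion": [[0.003,0,0,0,0,0,-0.36],[0.005,0,0,0,0,0,-0.36],[0.006,0,0,0,0,0,-0.36],[0.007,0,0,0,0,0,-0.36],[0.008,0,0,0,0,0,-0.36]]}}

```text
clock: 9.98
position: [497.0, -178.0, 122.0]
eef_rot: [-81.8, 89.9, 167.3]
wrist_force: [-6.7, 2.6, 16.5]
width: 0.32
```

{"method": "jog_arm", "body": {"motion": [[0.001,0,0,0,0,0,-0.36],[0.001,0,0,0,0,0,-0.36],[0.001,0,0,0,0,0,-0.36],[0.001,0,0,0,0,0,-0.36],[0.001,0,0,0,0,0,-0.36]]}}

```text
clock: 10.4
position: [497.0, -178.0, 122.0]
eef_rot: [-75.3, 89.9, 173.8]
wrist_force: [-7.8, 3.8, 16.2]
width: 0.323
```

Pressed home at z 122. Now turning.

{"method": "jog_arm", "body": {"motion": [[0,0,0,5,0,0,-0.36],[0,0,0,10,0,0,-0.36],[0,0,0,15,0,0,-0.36],[0,0,0,20,0,0,-0.36],[0,0,0,25,0,0,-0.36]]}}

```text
clock: 10.82
position: [497.0, -178.9, 122.0]
eef_rot: [12.9, 89.9, -123.2]
wrist_force: [-8.3, -0.1, 15.0]
width: 0.32
```

{"method": "jog_arm", "body": {"motion": [[0,0,0,5,0,0,-0.36],[0,0,0,10,0,0,-0.36],[0,0,0,15,0,0,-0.36],[0,0,0,20,0,0,-0.36],[0,0,0,25,0,0,-0.36]]}}

```text
clock: 11.23
position: [497.6, -179.6, 122.1]
eef_rot: [81.6, 89.8, -79.5]
wrist_force: [-6.0, -2.6, 12.3]
width: 0.323
```

{"method": "jog_arm", "body": {"motion": [[0,0,0,5,0,0,-0.36],[0,0,0,10,0,0,-0.36],[0,0,0,15,0,0,-0.36],[0,0,0,20,0,0,-0.36],[0,0,0,25,0,0,-0.36]]}}

```text
clock: 11.65
position: [496.9, -180.6, 122.1]
eef_rot: [82.8, 89.7, -103.3]
wrist_force: [-8.3, -5.4, 13.1]
width: 0.32
```

```bash
python3 -c "
from h import *
rep()
"
```

```text
t 11.65 p [ 496.9 -180.6  122.1] F [-8.3 -5.4 13.1] M [-0.99  1.82  0.08] w 0.32 J [-32.1   4.  111.1  -0.4  64.8  64.1]
yaw of tool y -96.07 x axis [-0.0014 -0.0057 -1.    ]
```

{"method": "jog_arm", "body": {"motion": [[0,0,0,3,0,0,-0.36],[0,0,0,6,0,0,-0.36],[0,0,0,9,0,0,-0.36],[0,0,0,11,0,0,-0.36],[0,0,0,13,0,0,-0.36]]}}

```text
clock: 12.07
position: [496.0, -180.4, 122.0]
eef_rot: [69.5, 89.6, -129.4]
wrist_force: [-14.4, -2.8, 17.5]
width: 0.321
```

{"method": "jog_arm", "body": {"motion": [[0,0,0,1,0,0,-0.36],[0,0,0,2,0,0,-0.36],[0,0,0,3,0,0,-0.36],[0,0,0,4,0,0,-0.36],[0,0,0,4,0,0,-0.36]]}}

```text
clock: 12.48
position: [494.9, -179.4, 122.0]
eef_rot: [43.3, 89.6, -159.5]
wrist_force: [-16.7, -1.7, 20.6]
width: 0.321
```

```bash
python3 -c "
from h import *
rep()
"
```

```text
t 12.4833 p [ 494.9 -179.4  122. ] F [-16.7  -1.7  20.6] M [-0.08  3.21  0.46] w 0.321 J [-32.1   3.9 111.2  -0.4  65.2  80.8]
yaw of tool y -112.76 x axis [-0.0073 -0.0027 -1.    ]
```

Same signature as on the left (Mz 0.46). Relieve the turn, lift out, and move clear.

{"method": "jog_arm", "body": {"motion": [[0,0,0,-2,0,0,-0.36],[0,0,0,-5,0,0,-0.36],[0,0,0,-8,0,0,-0.36],[0,0,0,-9,0,0,-0.36],[-0.002,0,0,-9,0,0,-0.36]]}}

```text
clock: 12.9
position: [497.7, -179.6, 123.5]
eef_rot: [130.1, 89.8, -63.8]
wrist_force: [-1.6, -0.8, 6.1]
width: 0.321
```

{"method": "jog_arm", "body": {"motion": [[-0.004,0,0,0,0,0,-0.36],[-0.01,0,0,0,0,0,-0.36],[-0.02,0,0,0,0,0,-0.36],[-0.04,0,0,0,0,0,-0.36],[-0.07,0,0,0,0,0,-0.36]]}}

```text
clock: 13.32
position: [495.3, -176.8, 189.9]
eef_rot: [-19.4, 89.7, 146.7]
wrist_force: [0.2, -0.5, -0.2]
width: 0.319
```

{"method": "jog_arm", "body": {"motion": [[-0.01,0.04,0,0,0,0,-0.36],[-0.02,0.08,0,0,0,0,-0.36],[-0.02,0.12,0,0,0,0,-0.36],[-0.02,0.16,0.01,0,0,0,-0.36],[-0.02,0.2,0.02,0,0,0,-0.36]]}}

```text
clock: 13.73
position: [428.9, -368.8, 212.4]
eef_rot: [152.8, 89.9, -41.1]
wrist_force: [0.3, -0.7, -0.0]
width: 0.319
```

{"method": "jog_arm", "body": {"motion": [[0,0.03,0.01,0,0,0,-0.36],[0,0.06,0.02,0,0,0,-0.36],[0,0.09,0.03,0,0,0,-0.36],[0,0.12,0.04,0,0,0,-0.36],[0,0.15,0.05,0,0,0,-0.36]]}}

```text
clock: 14.15
position: [344.0, -501.9, 211.9]
eef_rot: [-139.5, 90.0, 26.6]
wrist_force: [0.1, -0.3, 0.6]
width: 0.318
```

```bash
python3 -c "
from h import *
rep()
for n,(a,b,c,e) in (('top',(135,290,170,370)),('scene',(165,285,195,375))):
    p,d=vision.camera(n);cv2.imwrite(f'pics/e_{n}.png',cv2.resize(p[a:b,c:e],None,fx=4,fy=4,interpolation=cv2.INTER_CUBIC));np.save(n+'1.npy',d)
d=np.load('top1.npy');d0=np.load('top0.npy')
for D in (d0,d):
    a=[depthw('top',u,v,D[v,u])[2] for u in range(255,275) for v in range(238,255)]
    b=[depthw('top',u,v,D[v,u])[2] for u in range(225,235) for v in range(228,236)]
    c=[depthw('top',u,v,D[v,u])[2] for u in range(290,300) for v in range(244,252)]
    print('panel z near front',np.median(a),np.std(a),np.median(b),np.median(c))
"
```

```text
t 14.15 p [ 344.  -501.9  211.9] F [ 0.1 -0.3  0.6] M [0.06 0.04 0.01] w 0.318 J [-66.2   8.8  95.8   0.   75.4  37.7]
yaw of tool y -103.91 x axis [ 2.e-04  1.e-04 -1.e+00]
panel z near front 114.56058975915494 75.0428188484555 117.73787472862159 117.23503806322896
panel z near front 109.70262432294851 1.785446419618492 112.68184990099763 112.63983422641337
```

View pics/e_top.png

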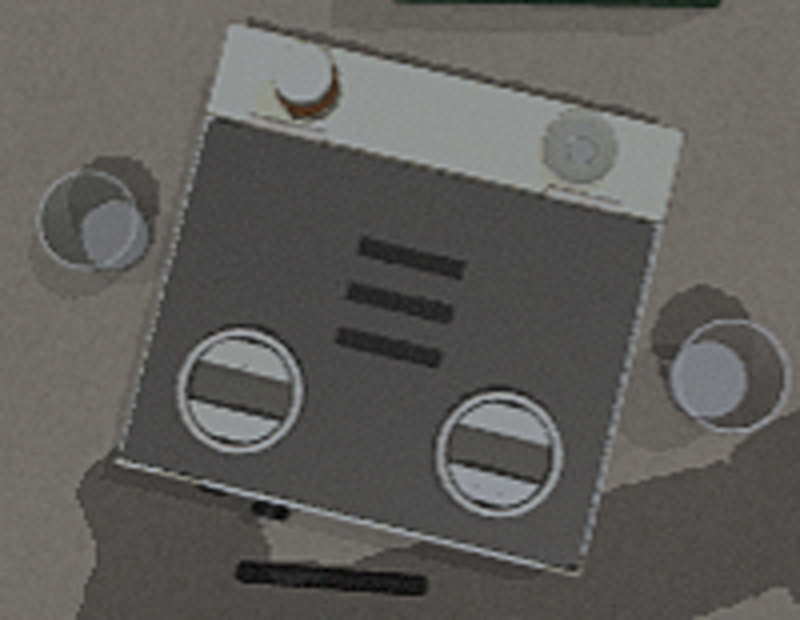

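View pics/e_scene.png

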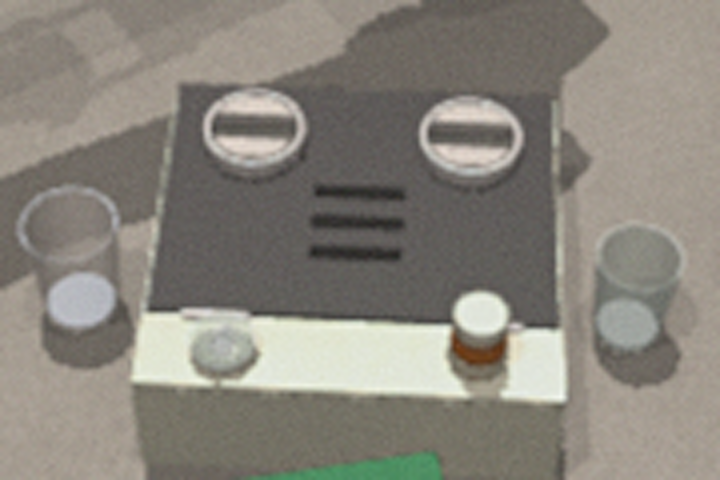

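Both slots now run left to right, parallel to the vents, and the panel is down at about 5 mm lower. I'll measure the slot angles more precisely.

```bash
python3 -c "
from h import *
def seg(p,C,z,r=31):
    # head segments' bright centroids within radius r of axis -> normal to slot
    pts=[];wt=[]
    g=p.mean(2);u0,v0=px('top',C)
    P=[];G=[]
    for v in np.arange(v0-14,v0+14,.25):
        for u in np.arange(u0-14,u0+14,.25):
            q=w('top',u,v,z)-C
            if np.hypot(q[0],q[1])<r-3: P.append(q[:2]);G.append(cv2.getRectSubPix(g.astype(np.float32),(1,1),(float(u),float(v)))[0,0])
    P=np.array(P);G=np.array(G);t=(G.min()+G.max())/2;D=P[G<t]
    m=D.mean(0);e,V=np.linalg.eigh(np.cov((D-m).T));a=V[:,1];return m,np.degrees(np.arctan2(a[1],a[0]))%180-180
vs=[vision.camera('top')[0].astype(float) for _ in range(4)];p=np.mean(vs,0)
p0=cv2.imread('pics/top0.png').astype(float)
f=lambda x,y:(170+(x+.5)/4-.5,135+(y+.5)/4-.5)
for n,(x,y) in (('L',(240,390)),('R',(499,454))):
    C=w('top',*f(x,y),127);print(n,C,seg(p,C,127))
a=w('top',*f(118,462),110);b=w('top',*f(578,574),110);print('front edge',np.degrees(np.arctan2(*(b-a)[1::-1])))
A=w('top',*f(240,390),127)-w('top',*f(499,454),127);print('axes',np.degrees(np.arctan2(A[1],A[0]))-180)
for s,t in (((360,246),(466,270)),((347,291),(453,315)),((337,336),(441,358))):
    k=w('top',*f(*t),110)-w('top',*f(*s),110);print('vent',np.degrees(np.arctan2(k[1],k[0])))
rep()
"
```

```text
Traceback (most recent call last):
  File "h.py", line 4, in w
    c=vision.camera_params(n);K=np.array([[c['fx'],0,c['cx']],[0,c['fy'],c['cy']],[0,0,1]])
ValueError: time passes only in moves, steps and waits
```

```bash
python3 - <<'E'
from h import *
import h
c=vision.camera_params('top')
class V: 
    camera=vision.camera
    camera_params=staticmethod(lambda n:c)
h.vision=V
p=np.mean([vision.camera('top')[0].astype(float) for _ in range(3)],0)
p0=cv2.imread('pics/top0.png').astype(float)
def seg(p,C,z,r=29):
    g=p.mean(2).astype(np.float32);u0,v0=px('top',C);P=[];G=[]
    for v in np.arange(v0-13,v0+13,.25):
        for u in np.arange(u0-13,u0+13,.25):
            q=w('top',u,v,z)-C
            if np.hypot(q[0],q[1])<r: P.append(q[:2]);G.append(cv2.getRectSubPix(g,(1,1),(float(u),float(v)))[0,0])
    P=np.array(P);G=np.array(G);t=(np.percentile(G,5)+np.percentile(G,95))/2;D=P[G<t]
    m=D.mean(0);e,W=np.linalg.eigh(np.cov((D-m).T));a=W[:,1];return m.round(1),np.degrees(np.arctan2(a[1],a[0]))%180-180
f=lambda x,y:(170+(x+.5)/4-.5,135+(y+.5)/4-.5)
for n,(x,y) in (('L',(240,390)),('R',(499,454))):
    C=w('top',*f(x,y),127);print(n,C.round(1),seg(p,C,127),'initial',seg(p0,C,132))
for nm,s,t in (('front',(118,462),(578,574)),('v',(360,246),(466,270)),('v',(347,291),(453,315)),('v',(337,336),(441,358)),('back',(212,118),(660,220))):
    k=w('top',*f(*t),110)-w('top',*f(*s),110);print(nm,np.degrees(np.arctan2(k[1],k[0])).round(2))
k=w('top',*f(499,454),127)-w('top',*f(240,390),127);print('axes',np.degrees(np.arctan2(k[1],k[0])))
rep()
E
```

```text
L [533.8 -12.4 127. ] (array([-0.6,  0.1]), np.float64(-103.25150735122963)) initial (array([0.2, 0.5]), np.float64(-28.74569546334058))
R [ 496.1 -177.5  127. ] (array([-0.2,  0. ]), np.float64(-103.3993769468975)) initial (array([-0.1, -0.1]), np.float64(-21.558527336669528))
front -102.61
v -101.87
v -101.84
v -101.0
back -102.0
axes -102.87508046522487
t 14.6 p [ 345.7 -499.9  211.6] F [-0.1  0.3  0.3] M [0.01 0.07 0.  ] w 0.319 J [-66.    8.7  95.9   0.   75.4  37.8]
yaw of tool y -103.81 x axis [ 1.e-04  1.e-04 -1.e+00]
```

```bash
python3 -c "
from workcell import close_job;print(close_job())"
```

```text
the job is handed in; nothing more can be done
None
```

Both fasteners are locked and the panel stays down with the arm clear; I handed the job in at about 14.6 s. I did the left one first, then the right. For each, I set the partly opened fingertips in the slot, pressed the panel home with 12–23 N and turned clockwise until the torque rose. Then I eased off, lifted straight out and moved away.

- **Slots:** in the final top view they lie at -103.3° (left) and -103.4° (right). The line through the two axes is at -102.9°, so both are about 90.5° from unlocked, which matches the hard stop.
- **Panel:** with nothing touching it, the slot floors read about 112.7 mm, against 117.5 mm at the start. That fits the stated locked height of about 2 mm above home.
- **Bystanders:** in the final pictures the jar, dish, beaker, cup and marker look unmoved, but I did not measure their positions. The tube rack was outside the final crops, so I did not check it again.
- **Disagreements:** the panel edges and vents, read by hand, gave -101° to -102.6°, up to 2° off the slots, which I put down to reading error. I saw sideways forces of up to about 18 N while turning, well inside the limits. One measuring script stopped with an error from the workcell module and was rerun.

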